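# Show the clear stamp to the desk code reader

## Robot

A 7-joint arm with a two-finger parallel gripper is mounted at the origin on the work surface. World frame = base frame: x ahead of the robot, y to its left, z up, the work surface at z = 0. Lengths are in m, angles in rad, forces in N, time in s.
With the tool pointing down it reaches from about 0.4 to 0.85 m from the base axis. Payload 10.4 kg.
Tool frame: the origin (TCP) lies midway between the tips of the shut fingers; the grasp point (between the pads) lies 19 mm behind it (manip.grasp_offset is the distance from the TCP to the grasp point, in m); z points along the fingers, y is the line along which they close (so a half turn about z gives the same grasp; the last joint's range is limited). The gripper opens to 85 mm and grips with 20 to 120 N. Pads are 22 mm wide; open, the fingers measure 114 mm over their backs; the gripper's body (76 mm by 85 mm) begins 54 mm behind the grasp point. The pads swing forward as they close: fully open they stand 13 mm farther back than shut.
Start: joints at [-1.236, 0.332, -0.065, 1.46, 0.022, 1.35, -0.088], TCP at [0.219, 0.585, 0.231] pointing down, gripper open.
Joint ranges: [-2.6, 2.6], [-0.5, 2.12], [-1.47, 1.34], [0.16, 2.42], [-1.27, 4.41], [0.06, 2.06], [-2.6, 2.6]. Speed limits (rad/s): [2.22, 2.22, 2.79, 2.79, 3.14, 3.14, 3.14].

## Interface

Orientations are given as a unit quaternion [x, y, z, w].
In Python, from workcell import manip gives the robot as it stands.
- The arm moves only by the shell command python3 jog.py 'ROWS' [FORCE]. ROWS is rows parted by semicolons, their numbers by spaces, 1 to 20 of them, each of 7 numbers: a rotation vector rx, ry, rz in rad, then dx, dy, dz in m, then the opening from 0.0 (shut) to 1.0 (fully open); each row is the pose to reach, as a shift and turn from the pose commanded when the command began, along the tool's axes at that moment; what a row does not reach only later rows make up. A row lasts 1/8 s, in which the tool goes at most 0.0625 m and 0.188 rad, less where a joint would pass 70% of its speed; a pose out of reach is approached as far as the arm can. The fingers move at their own pace and stop on an object; FORCE is the grip in N (left out, the last holds). Time passes only in rows, so rows that do not move let the fingers close. It prints the time, the measured TCP pose, the force, the opening and the grip force at its end.
- manip.get_obs(): the state, without advancing time (a new reading comes with each control period).
- manip.camera(name): name is "side" or "top" or "wrist"; returns the picture (420x560x3 uint8, blue, green, red); there is no depth.
- manip.calibration(name): a dict with "fx", "fy", "cx", "cy" (pixels), "world_from_camera" (4x4, takes a point from camera to world coordinates); the wrist camera has in their place "tool_from_camera" (4x4, takes a point from camera to tool coordinates, whose origin is the TCP and whose axes are the flange's). Camera axes: x right, y up, looking along -z (the intrinsics and any distortion apply to the point x, -y, -z); pixel columns grow to the right and rows downward; lengths in m; the calibration is good to about 2 mm. A picture is of the moment at which its call begins: read the wrist's pose just before it. calibration takes no time and is no camera call.
- manip.hand_in(): hands the job in; it is judged then, once.
The state is a dict: "clock": time; "joint_pos": joint angles; "joint_velocities": joint speeds; "tau": joint torques, N m; "position": TCP position; "ee_rot": TCP orientation; "ft_force": force on the tool from outside, world axes, zero at the start; "torque": the same for the moment, N m; "grip_width": opening from 0.0 (shut) to 1.0 (fully open); "grasp_force": force on a finger pad.
Only numpy, scipy, OpenCV 4.12 (cv2) and the standard library are available. Lean on these libraries where they do the work, as an engineer would, in place of code of your own. Each camera call takes 0.05 s, during which the arm holds its last target. There are 200 camera calls.

## Task

Sign out the blue stamp: take the clear acrylic stamp with the blue mount from the stamp tray, touching it only on its two frosted faces and never on the clear ones that its code is read through, and hold it upright in the light of the desk code reader, with a clear face square to the reading window and the code centred on the window, level with it and about 10 cm in front of it. Finish while still holding it there, steady in the gripper and carried by nothing else. Leave the other stamps and desk things as they stand and do not touch the reader.

Things in the scene. Friction and masses are not known exactly. Their poses are not given: they have to be found in the camera images.
- blue_stamp: the stamp to take: clear acrylic block on a blue mount, upright, 62 mm high, about 75 g, any yaw. Its CLEAR faces look along its own +x and -x (24 mm across, a 20 mm square code on each), its white FROSTED grip faces along +y and -y (34 mm across, each 22 mm wide, 13 to 61 mm above the underside). Mount 38 mm (y) by 28 mm (x), 12 mm high. Origin: centre of the underside; z up
- blue_stamp_code (a point): centre of the blue stamp's block, level with the middle of both codes, 37 mm above its underside; axes as the stamp's. The block's top is clear too, with a 6 mm wide blue bar that runs from one frosted face to the other (along y); the frosted faces stand 2 mm proud of the block
- reader: fixed hands-free code reader: round black foot of 100 mm diameter, neck, grey head 84 mm wide and 60 mm deep, 57 to 143 mm above the desk, with a dark red window and two red light bars on its black-rimmed front; green lamp on top, nearer the front. Origin: centre of the foot on the desk; its front and its light look along its own -x, level; z up; place and yaw vary
- reader_window (a point): centre of the reading window (62 mm wide, 50 mm high) on its glass, 30 mm ahead of the reader's origin and 100 mm above the desk; axes as the reader's, so the light runs out along -x and the reading spot is at x = -100 mm
- stamp_tray: fixed open grey desk tray, 210 mm (x) by 300 mm (y), walls 4 mm thick and 28 mm high, floor 4 mm above the desk; six things stand in it in two rows of three, about 95 mm apart, in any order. Origin: centre of the underside; its place and yaw vary
- red_stamp: the same clear acrylic stamp (same size and axes) with a red mount and index bar; stands in the tray, not wanted; origin at the centre of its underside
- green_stamp: the same clear acrylic stamp (same size and axes) with a green mount and index bar; stands in the tray, not wanted; origin at the centre of its underside
- yellow_stamp: the same clear acrylic stamp (same size and axes) with a yellow mount and index bar; stands in the tray, not wanted; origin at the centre of its underside
- date_stamp: self-inking date stamp, grey frame and black grip, 28 x 40 mm, 69 mm high; stands in the tray, not wanted; origin at the centre of its underside
- ink_pad: closed ink pad tin, 58 x 76 mm, 17 mm high, lying in the tray, not wanted; origin at the centre of its underside
- highlighter: yellow highlighter with a black cap, 110 x 25 x 19 mm, lying on the desk before the robot; origin at its underside
- stapler: blue and black stapler, 125 x 34 mm, 38 mm high, on the desk beyond the tray; origin at the centre of its underside

How it is judged:
On the way:
1. the blue stamp is lifted clear of the tray, gripped on both frosted faces (contact force between the fingers and blue_stamp_c1 above 1 N and contact force between the fingers and blue_stamp_c2 above 1 N and z of blue_stamp in the frame of stamp_tray above 0.03 m and contact force between blue_stamp and stamp_tray below 0.1 N), for 0.2 s.
At the end, for the whole second after the job is handed in: the blue stamp is held still (under 20 mm/s) by its frosted faces alone (over 1 N each), block centre 70 to 130 mm before the window and within 15 mm of its centre sideways and in height, clear face square and stamp upright within 0.2 rad, touching nothing else (contact force between the fingers and blue_stamp_c1 above 1 N and contact force between the fingers and blue_stamp_c2 above 1 N and x of blue_stamp_code in the frame of reader_window between -0.13 and -0.07 m and y of blue_stamp_code in the frame of reader_window between -0.015 and 0.015 m and z of blue_stamp_code in the frame of reader_window between -0.015 and 0.015 m and angle between the x axis of blue_stamp and the x axis of reader, either way round below 0.2 rad and angle between blue_stamp's own z axis and vertical below 0.2 rad and linear speed of blue_stamp below 0.02 m/s and contact force between blue_stamp and stamp_tray below 0.1 N and contact force between blue_stamp and reader below 0.1 N and contact force between blue_stamp and red_stamp below 0.1 N and contact force between blue_stamp and green_stamp below 0.1 N and contact force between blue_stamp and yellow_stamp below 0.1 N and contact force between blue_stamp and date_stamp below 0.1 N and contact force between blue_stamp and ink_pad below 0.1 N and contact force between blue_stamp and highlighter below 0.1 N and contact force between blue_stamp and stapler below 0.1 N); the arm keeps its last pose, push and grip.
It fails at once if the robot touches the blue stamp anywhere but on its frosted faces (clear block or mount) with over 0.5 N (contact force between any of the fingers, the arm and blue_stamp_c0 above 0.5 N or contact force between any of the fingers, the arm and blue_stamp_c3 above 0.5 N or contact force between any of the fingers, the arm and blue_stamp_c4 above 0.5 N).
It fails at once if another stamp, the ink pad, the highlighter or the stapler is moved by over 30 mm or tipped by over 0.35 rad ((distance of red_stamp from where it was at the start of the episode above 0.03 m or angle between red_stamp's own z axis and vertical above 0.35 rad) or (distance of green_stamp from where it was at the start of the episode above 0.03 m or angle between green_stamp's own z axis and vertical above 0.35 rad) or (distance of yellow_stamp from where it was at the start of the episode above 0.03 m or angle between yellow_stamp's own z axis and vertical above 0.35 rad) or (distance of date_stamp from where it was at the start of the episode above 0.03 m or angle between date_stamp's own z axis and vertical above 0.35 rad) or (distance of ink_pad from where it was at the start of the episode above 0.03 m or angle between ink_pad's own z axis and vertical above 0.35 rad) or (distance of highlighter from where it was at the start of the episode above 0.03 m or angle between highlighter's own z axis and vertical above 0.35 rad) or (distance of stapler from where it was at the start of the episode above 0.03 m or angle between stapler's own z axis and vertical above 0.35 rad)).
It fails at once if the reader is touched with over 2 N (contact force between reader and anything else above 2 N).
It also fails if it takes over 35 s, if anything falls off the work surface, if the arm or the gripper's body presses on something with over 40 N, if the wrist force passes 120 N, or if a joint passes its speed limit or range.

## Working session

There is one attempt and no reset: what is moved stays moved. The work goes in short steps, Python scripts to look and compute and a shell command to move; the robot and the scene stay as the last step left them, time stands still between calls to the robot, and variables do not carry over. Pictures are saved under pics/ and viewed, at most 10 in all, crops included, and the job is handed in when it is done.

```bash
ls; mkdir -p pics
python3 - <<'E'
from workcell import manip
import cv2,numpy as np
o=manip.get_obs();print(o)
for n in("top","side"):
    c=manip.calibration(n);print(n,{k:np.round(v,4).tolist() for k,v in c.items()})
    cv2.imwrite(f"pics/{n}0.png",manip.camera(n))
print({k:np.round(v,4).tolist() for k,v in manip.calibration("wrist").items()})
cv2.imwrite("pics/wrist0.png",manip.camera("wrist"))
E
```

```text
jog.py
pics
workcell.py
{'clock': 0.0, 'joint_pos': array([-1.23557583,  0.33288305, -0.06469613,  1.46094578,  0.02155437,
        1.34991091, -0.08845966]), 'joint_velocities': array([ 0.00243339, -0.00050481,  0.00141078, -0.00042623, -0.00069027,
       -0.0018022 , -0.0015564 ]), 'tau': array([-5.09312322e-04, -6.25454521e+01,  4.86475567e-02, -3.91608953e+01,
        1.61726447e-02,  9.72839567e-03,  2.18458314e-05]), 'position': array([0.21875525, 0.58505739, 0.2305068 ]), 'ee_rot': array([ 1.77933786e-01,  9.84042194e-01, -7.17542751e-04, -1.17175651e-04]), 'ft_force': array([ 0.22484222,  0.64877288, -0.20869181]), 'torque': array([ 0.03570168,  0.01491828, -0.08893383]), 'grasp_force': 0.0, 'grip_width': 0.99717898509309}
top {'fx': 500.1798, 'fy': 500.1798, 'cx': 279.1818, 'cy': 202.5876, 'world_from_camera': [[0.0105, 0.9927, -0.12, 0.462], [-0.9998, 0.0126, 0.0168, 0.0071], [0.0182, 0.1198, 0.9926, 1.3282], [0.0, 0.0, 0.0, 1.0]]}
side {'fx': 431.1347, 'fy': 431.1347, 'cx': 274.892, 'cy': 214.1712, 'world_from_camera': [[0.9204, 0.2602, -0.2917, 0.3038], [-0.3906, 0.6421, -0.6597, -0.605], [0.0157, 0.7211, 0.6926, 0.7227], [0.0, 0.0, 0.0, 1.0]]}
{'fx': 318.2272, 'fy': 318.2272, 'cx': 284.5194, 'cy': 208.5971, 'tool_from_camera': [[0.0012, 0.9635, 0.2676, 0.067], [1.0, -0.0014, 0.0007, -0.0001], [0.001, 0.2676, -0.9635, -0.1427], [0.0, 0.0, 0.0, 1.0]]}
```

View pics/top0.png

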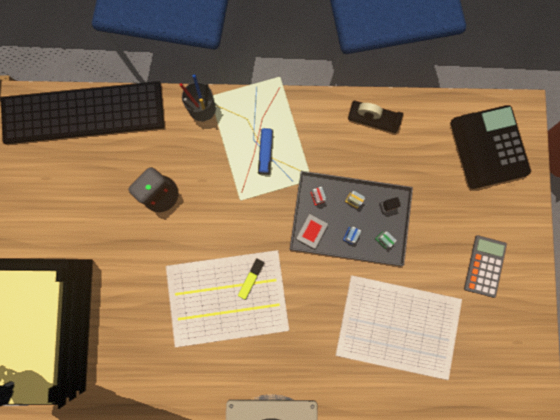

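View pics/side0.png

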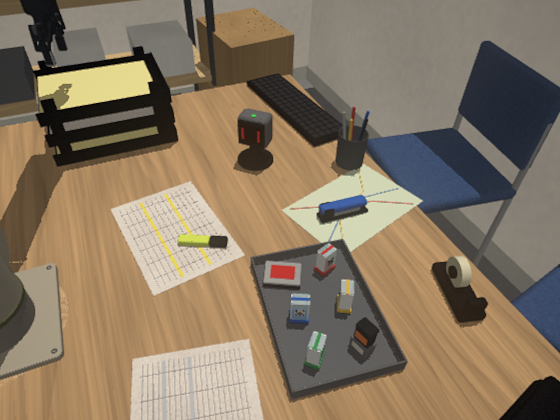

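The top view shows the blue stamp in the tray at about (352,236). The reader is at about (155,190) with its lamp at (148,187), and the tray is at (290-411, 172-265). In the side view the blue stamp is at (300,307), and the reader's front with its red bars is at (255,130), turned towards the camera. The arm is over the paper trays, out of the way.

```bash
cat > h.py <<'E'
from workcell import manip
import cv2,numpy as np
from scipy.spatial.transform import Rotation as R
def ray(name,uv,obs=None):
    c=manip.calibration(name)
    if name=="wrist":
        T=np.eye(4);T[:3,:3]=R.from_quat(obs["ee_rot"]).as_matrix();T[:3,3]=obs["position"];T=T@c["tool_from_camera"]
    else: T=np.array(c["world_from_camera"])
    d=np.array([(uv[0]-c["cx"])/c["fx"],-(uv[1]-c["cy"])/c["fy"],-1])
    return T[:3,3],T[:3,:3]@d
def onz(name,uv,z,obs=None):
    o,d=ray(name,uv,obs);return o+d*(z-o[2])/d[2]
def tri(*rays):
    A=sum(np.eye(3)-np.outer(d,d)/(d@d) for o,d in rays);b=sum((np.eye(3)-np.outer(d,d)/(d@d))@o for o,d in rays)
    p=np.linalg.solve(A,b)
    return p,[np.linalg.norm(np.cross(p-o,d/np.linalg.norm(d))) for o,d in rays]
def blobs(im,lo,hi,box=None,amin=3):
    h=cv2.cvtColor(im,cv2.COLOR_BGR2HSV);m=cv2.inRange(h,lo,hi)
    if box: k=np.zeros_like(m);k[box[1]:box[3],box[0]:box[2]]=255;m&=k
    n,l,s,c=cv2.connectedComponentsWithStats(m)
    out=[]
    for i in range(1,n):
        if s[i,4]>=amin:
            ys,xs=np.where(l==i);r=cv2.minAreaRect(np.c_[xs,ys].astype(np.float32))
            out.append((c[i],s[i,4],r))
    return out
E
python3 - <<'E'
from h import *
t=cv2.imread("pics/top0.png");s=cv2.imread("pics/side0.png")
f=lambda im,u,v,w:cv2.resize(im[v-w*3//8:v+w*3//8,u-w//2:u+w//2],(400,300),interpolation=cv2.INTER_CUBIC)
cv2.imwrite("pics/crop0.png",np.vstack([np.hstack([f(t,352,236,40),f(t,155,190,80)]),np.hstack([f(s,300,307,64),f(s,255,130,80)])]))
for b in blobs(t,(100,80,60),(125,255,255),(290,170,412,266)):print("top blue",b)
for b in blobs(s,(100,80,60),(125,255,255),(250,250,400,390)):print("side blue",b)
for n,im,bx in(("top",t,(120,150,190,220)),("side",s,(230,95,280,160))):
    for b in blobs(im,(45,100,60),(80,255,255),bx):print(n,"lamp",b)
print(onz("top",(352,236),.066),onz("top",(160,195),0),onz("top",(148,187),.143))
E
```

```text
top blue (array([346. , 233.5]), np.int32(30), ((345.89996337890625, 233.30001831054688), (2.5298221111297607, 13.914020538330078), 18.43494987487793))
top blue (array([353.62857143, 233.97142857]), np.int32(35), ((353.5, 234.00001525878906), (2.683281421661377, 12.969193458557129), 26.56505012512207))
side blue (array([299.86956522, 298.43478261]), np.int32(46), ((300.0111083984375, 298.3341064453125), (18.02665138244629, 2.527722120285034), 3.8140745162963867))
side blue (array([297.64634146, 319.8902439 ]), np.int32(82), ((298.4517822265625, 315.6751708984375), (19.949174880981445, 13.964422225952148), 4.085616588592529))
top lamp (array([147.875     , 186.83333333]), np.int32(24), ((147.5, 187.0), (4.0, 5.0), 90.0))
side lamp (array([253.16666667, 115.08333333]), np.int32(12), ((253.0, 115.0), (2.0, 4.0), 90.0))
[ 0.53182404 -0.19935197  0.066     ] [0.63890645 0.30280764 0.        ] [0.63873452 0.30020982 0.143     ]
```

View pics/crop0.png

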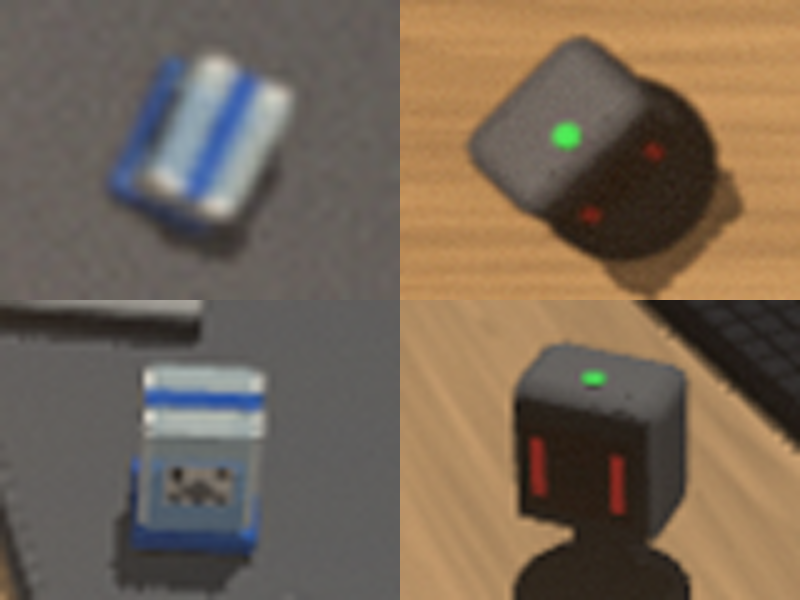

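The crops show the blue bar on the stamp top from about (355,228) to (351,240) in the top view. A clear face with its code looks at the side camera. The reader's front faces down-right in the top view (-x, -y in world), and its two light bars are seen in both views.

Run:
```python
from h import *
t=cv2.imread("pics/top0.png");s=cv2.imread("pics/side0.png")
L={}
for n,im,bx in(("top",t,(140,170,190,220)),("side",s,(230,110,280,150))):
    bs=[]
    h=cv2.cvtColor(im,cv2.COLOR_BGR2HSV)
    sub=im[bx[1]:bx[3],bx[0]:bx[2]].astype(float);red=sub[...,2]-np.maximum(sub[...,0],sub[...,1]);red[red<35]=0
    # exclude wood: require dark green channel
    red[sub[...,1]>70]=0
    k,l,st,c=cv2.connectedComponentsWithStats((red>0).astype(np.uint8))
    for i in range(1,k):
        if st[i,4]>=4:
            ys,xs=np.where(l==i);w=red[ys,xs];bs.append(((xs@w)/w.sum()+bx[0],(ys@w)/w.sum()+bx[1],st[i,4],xs.min()+bx[0],ys.min()+bx[1],ys.max()+bx[1]))
    L[n]=bs;print(n,np.round(bs,1).tolist())
lp=tri(ray("top",(147.88,186.83)),ray("side",(253.17,115.08)));print("lamp",lp)
bt=tri(ray("top",(353.63,233.97)),ray("side",(299.87,298.43)));print("bar",bt)
for n,im,bx in(("top",t,(349,225,360,245)),("side",s,(285,290,315,304))):
    h=cv2.cvtColor(im,cv2.COLOR_BGR2HSV);m=cv2.inRange(h,(100,80,60),(125,255,255))
    ys,xs=np.where(m[bx[1]:bx[3],bx[0]:bx[2]]);p=np.c_[xs+bx[0],ys+bx[1]].astype(np.float32)
    v=cv2.fitLine(p,cv2.DIST_L2,0,.01,.01).ravel();a=onz(n,v[2:]-6*v[:2],.066);b=onz(n,v[2:]+6*v[:2],.066);d=b-a
    print(n,"bar centre",(a+b)/2,"yaw deg",np.degrees(np.arctan2(d[1],d[0])))
o=manip.get_obs();print(np.round(R.from_quat(o["ee_rot"]).as_matrix(),3))
```

```text
top [[165.4, 189.9, 13.0, 164.0, 188.0, 191.0], [152.6, 202.6, 13.0, 151.0, 201.0, 204.0]]
side [[242.1, 132.9, 38.0, 241.0, 127.0, 138.0], [257.9, 136.6, 35.0, 257.0, 131.0, 142.0]]
lamp (array([0.63837045, 0.3001456 , 0.14504972]), [np.float64(0.00048359432811918726), np.float64(0.0004835943281188431)])
bar (array([ 0.53607453, -0.20289827,  0.06780322]), [np.float64(0.000877766657537021), np.float64(0.0008777666575368838)])
top bar centre [ 0.5378985  -0.20289795  0.066     ] yaw deg -18.306875387824388
side bar centre [ 0.53585166 -0.20155222  0.066     ] yaw deg -25.785048467646902
[[-0.937  0.35  -0.   ]
 [ 0.35   0.937 -0.001]
 [-0.    -0.001 -1.   ]]
```

```bash
cat >> h.py <<'E'
def goto(p,yaw,o=None):
    """shift and rotvec in tool axes to reach TCP p, tool down, tool y at yaw (deg)"""
    o=o or manip.get_obs();A=R.from_quat(o["ee_rot"]);y=np.radians(yaw)
    Y=np.array([np.cos(y),np.sin(y),0]);Z=np.array([0,0,-1.]);B=np.c_[np.cross(Y,Z),Y,Z]
    return np.round((A.inv()*R.from_matrix(B)).as_rotvec(),4),np.round(A.inv().apply(np.array(p)-o["position"]),4)
E
python3 - <<'E'
from h import *
a,ea=tri(ray("top",(165.4,189.9)),ray("side",(257.9,136.6)));b,eb=tri(ray("top",(152.6,202.6)),ray("side",(242.1,132.9)))
print(a,ea,b,eb,np.linalg.norm(a-b))
y=a-b;y[2]=0;y/=np.linalg.norm(y);f=np.array([y[1],-y[0],0]);f=f if f[0]<0 else -f
m=(a+b)/2;print("yaw of bars",np.degrees(np.arctan2(y[1],y[0])),"mid",m,"front",f,"spot",m+.1*f)
print("lamp rel",(np.array([.63837,.30015,.145])-m)@f,(np.array([.63837,.30015,.145])-m)@y)
for p in [(.40,.40,.28),(.536,-.202,.18)]:print(goto(p,-22))
E
```

```text
[0.63797734 0.26775943 0.10057111] [np.float64(0.0004314358986061722), np.float64(0.0004314358986064149)] [0.60592577 0.29779755 0.10115545] [np.float64(0.00043398929726227607), np.float64(0.0004339892972623603)] 0.04393100942609605
yaw of bars -43.14266895676151 mid [0.62195156 0.28277849 0.10086328] front [-0.68381735 -0.72965323  0.        ] spot [0.55356982 0.20981317 0.10086328]
lamp rel -0.02390239578798357 0.00010083155215113831
(array([-8.000e-04,  9.000e-04,  1.597e+00]), array([-0.2346, -0.11  , -0.0492]))
(array([-8.000e-04,  9.000e-04,  1.597e+00]), array([-0.5728, -0.6261,  0.0514]))
```

```bash
python3 jog.py '0 0 .1 -.047 -.022 -.03 1; 0 0 .2 -.094 -.044 -.05 1; 0 0 .3 -.141 -.066 -.05 1; 0 0 .4 -.188 -.088 -.05 1; 0 0 .5 -.235 -.11 -.05 1; 0 0 .6 -.265 -.16 -.05 1; 0 0 .7 -.295 -.21 -.05 1; 0 0 .8 -.33 -.25 -.05 1; 0 0 .9 -.36 -.3 -.04 1; 0 0 1 -.39 -.35 -.03 1; 0 0 1.1 -.42 -.4 -.02 1; 0 0 1.2 -.45 -.44 0 1; 0 0 1.3 -.48 -.49 .01 1; 0 0 1.4 -.51 -.54 .02 1; 0 0 1.5 -.545 -.58 .04 1; 0 0 1.597 -.573 -.626 .051 .65; 0 0 1.597 -.573 -.626 .051 .65; 0 0 1.597 -.573 -.626 .051 .65; 0 0 1.597 -.573 -.626 .051 .65' 30
python3 - <<'E'
from h import *
o=manip.get_obs();print(o["position"],o["joint_pos"])
im=manip.camera("wrist");cv2.imwrite("pics/wrist1.png",im)
for b in blobs(im,(100,80,60),(125,255,255),amin=20):print(b)
E
```

```text
clock: 2.52
position: [0.5367, -0.2, 0.1805]
ee_rot: [0.828, 0.56, 0.0, -0.0]
ft_force: [-0.4, 0.8, 0.3]
grip_width: 0.649
grasp_force: 0.0
[ 0.53671396 -0.19997085  0.18050516] [-0.31384415  0.29219285  0.70918609  1.70417806 -0.20231014  1.21957023
  0.06308131]
(array([284.77380952, 182.01587302]), np.int32(252), ((285.5, 184.5), (13.0, 39.0), 90.0))
(array([284.39747634, 207.05993691]), np.int32(317), ((284.5384521484375, 206.80770874023438), (41.325164794921875, 8.209563255310059), 3.1798300743103027))
```

View pics/wrist1.png

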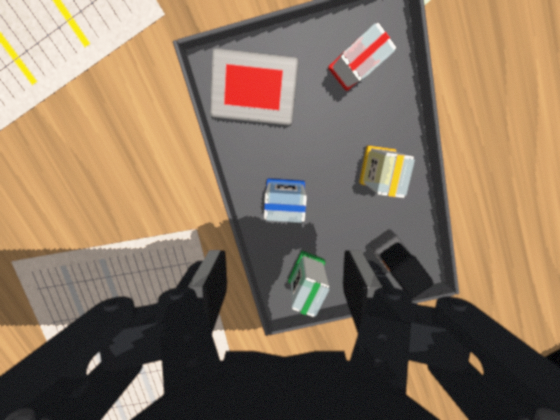

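The wrist view shows the blue bar at (284,207), 41 px long and about 3° off the image's x axis, roughly centred between the fingers. The tray wall is near on the left (237,205) and the yellow stamp is on the right (362,175), so I'll open the gripper less.

```bash
cat >> h.py <<'E'
def bar(im,obs,box,z=.0665):
    h=cv2.cvtColor(im,cv2.COLOR_BGR2HSV);m=cv2.inRange(h,(100,80,60),(125,255,255))
    k=np.zeros_like(m);k[box[1]:box[3],box[0]:box[2]]=255
    ys,xs=np.where(m&k);v=cv2.fitLine(np.c_[xs,ys].astype(np.float32),cv2.DIST_L2,0,.01,.01).ravel();c=np.array([(xs.min()+xs.max())/2,0]);c[1]=v[3]+(c[0]-v[2])*v[1]/v[0]
    a,b=[onz("wrist",c+s*15*v[:2],z,obs) for s in(-1,1)];d=(b-a)*np.sign((b-a)[0])
    return c,(a+b)/2,np.degrees(np.arctan2(d[1],d[0]))
E
python3 - <<'E'
from h import *
o=manip.get_obs();im=cv2.imread("pics/wrist1.png")
c,p,y=bar(im,o,(255,198,315,218));print(c,p,y)
print(tri(ray("wrist",c,o),ray("top",(353.63,233.97)),ray("side",(299.87,298.43))))
print(goto((p[0],p[1],.12),y))
E
```

```text
[284.5        207.06568164] [ 0.53663399 -0.20274721  0.0665    ] -25.127962300777906
(array([ 0.53635033, -0.2027143 ,  0.0672614 ]), [np.float64(0.00038058229064154677), np.float64(0.0008215911380489841), np.float64(0.0010131036092677855)])
(array([ 0.0003, -0.0011,  0.057 ]), array([-0.0026,  0.0009,  0.0606]))
```

```bash
python3 jog.py '0 0 .057 -.0026 .001 .03 .53; 0 0 .057 -.0026 .001 .06 .53; 0 0 .057 -.0026 .001 .06 .53; 0 0 .057 -.0026 .001 .06 .53'
python3 - <<'E'
from h import *
o=manip.get_obs()
im=manip.camera("wrist");cv2.imwrite("pics/wrist2.png",im)
bs=blobs(im,(100,80,60),(125,255,255),amin=40);print(bs)
b=[x for x in bs if 250<x[0][0]<320][-1];u,v=map(int,b[0])
c,p,y=bar(im,o,(u-45,v-12,u+45,v+12));print(c,p,y)
q,e=tri(ray("wrist",c,o),ray("top",(353.63,233.97)),ray("side",(299.87,298.43)));print(q,e)
o1={"position":[0.53671396,-0.19997085,0.18050516],"ee_rot":[.828,.56,0,0]}
print("2 wrist",tri(ray("wrist",c,o),ray("wrist",(284.5,207.07),o1)))
print(goto((p[0],p[1],.028),y))
E
```

```text
clock: 3.08
position: [0.537, -0.2041, 0.1216]
ee_rot: [0.844, 0.536, 0.001, 0.0]
ft_force: [-0.4, -0.4, 0.8]
grip_width: 0.53
grasp_force: 0.0
[(array([283.7       , 192.54782609]), np.int32(460), ((282.4999694824219, 196.49998474121094), (46.99999237060547, 18.999996185302734), 0.0)), (array([281.37428023, 225.54318618]), np.int32(521), ((281.5, 225.5), (52.99999237060547, 8.999998092651367), 0.0))]
[281.5        225.54327589] [ 0.5365011 -0.2027514  0.0665   ] -25.22968186606124
[ 0.53631977 -0.20270887  0.06723726] [np.float64(0.00032933705141225615), np.float64(0.0008506072975220945), np.float64(0.0009819930349049813)]
2 wrist (array([ 0.53673641, -0.20227895,  0.06807069]), [np.float64(3.326322810697839e-07), np.float64(3.3263228116254165e-07)])
(array([ 0.0019, -0.0008,  0.    ]), array([ 0.001 , -0.0014,  0.0938]))
```

View pics/wrist2.png

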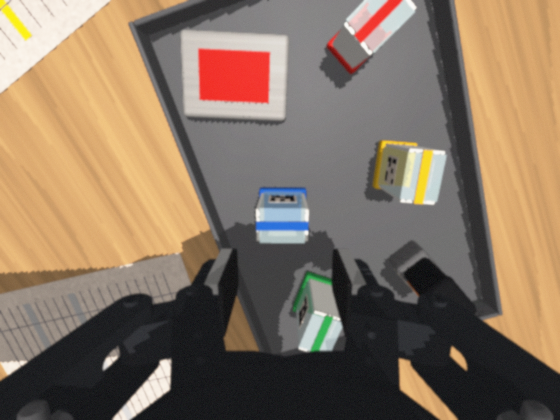

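The bar is at (281.5,225.5), aligned with the closing line. The gaps to the fingers (237 and 333) are even to about 2 mm, and the bar height measures 67-68 mm. I'm descending part way, then checking that the arm has settled.

```bash
python3 jog.py '0 0 0 0 0 .02 .53; 0 0 0 0 0 .04 .53; 0 0 0 0 0 .04 .53; 0 0 0 0 0 .04 .53'
python3 - <<'E'
from h import *
o=manip.get_obs();print(o["position"],goto((.5365,-.2026,.028),-25.2))
E
```

```text
clock: 3.62
position: [0.5363, -0.2046, 0.0803]
ee_rot: [0.845, 0.535, -0.0, 0.0]
ft_force: [-0.1, -0.6, -0.1]
grip_width: 0.529
grasp_force: 0.0
[ 0.53630851 -0.20457409  0.08030619] (array([-0.0002,  0.0002, -0.0014]), array([ 0.0019, -0.0007,  0.0523]))
```

```bash
python3 jog.py '0 0 0 .002 -.001 .015 .53; 0 0 0 .002 -.001 .03 .53; 0 0 0 .002 -.001 .045 .53; 0 0 0 .002 -.001 .052 .53; 0 0 0 .002 -.001 .052 .53; 0 0 0 .002 -.001 .052 .53' && python3 jog.py '0 0 0 0 0 0 .45; 0 0 0 0 0 0 .3; 0 0 0 0 0 0 .2; 0 0 0 0 0 0 .2; 0 0 0 0 0 0 .2; 0 0 0 0 0 0 .2' 30
```

```text
clock: 4.38
position: [0.5365, -0.2023, 0.0286]
ee_rot: [0.845, 0.535, 0.0, 0.0]
ft_force: [-0.0, -0.3, 0.4]
grip_width: 0.529
grasp_force: 0.0
clock: 5.12
position: [0.5367, -0.2022, 0.0288]
ee_rot: [0.845, 0.535, 0.0, 0.0]
ft_force: [-0.8, 0.5, 6.7]
grip_width: 0.395
grasp_force: 30.6
```

```bash
python3 jog.py '0 0 0 0 0 -.01 .2; 0 0 0 0 0 -.03 .2; 0 0 0 0 0 -.06 .2; 0 0 0 0 0 -.1 .2; 0 0 0 0 0 -.14 .2; 0 0 0 0 0 -.17 .2; 0 0 0 0 0 -.17 .2; 0 0 0 0 0 -.17 .2'
python3 - <<'E'
from h import *
o=manip.get_obs();im=manip.camera("side");cv2.imwrite("pics/side1.png",im)
cv2.imwrite("pics/wrist3.png",manip.camera("wrist"))
for yaw in(-43,):print(goto((.5536,.2098,.17),yaw))
E
```

```text
clock: 6.12
position: [0.5359, -0.2019, 0.1982]
ee_rot: [0.845, 0.535, 0.0, -0.0]
ft_force: [-0.4, 0.4, -1.5]
grip_width: 0.396
grasp_force: 30.1
(array([-0.0014,  0.0005,  0.3095]), array([ 0.38  , -0.1595,  0.0276]))
```

View pics/side1.png

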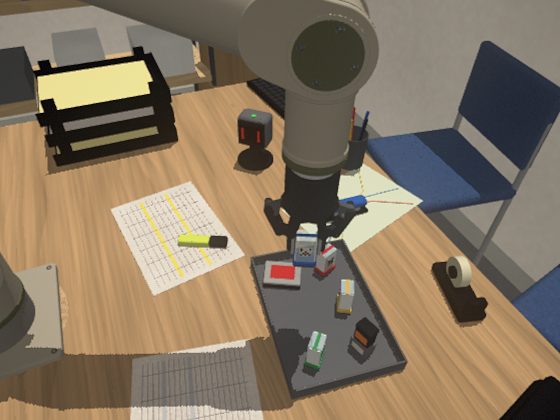

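The stamp is held upright below the fingers at (305,245), clear of the tray, and the others are in place. I'm moving to above the reading spot.

```bash
python3 jog.py '0 0 0 .02 -.01 0 .2; 0 0 .05 .06 -.025 0 .2; 0 0 .1 .11 -.045 0 .2; 0 0 .15 .16 -.065 0 .2; 0 0 .2 .21 -.09 0 .2; 0 0 .25 .26 -.11 0 .2; 0 0 .28 .31 -.13 .01 .2; 0 0 .31 .35 -.147 .02 .2; 0 0 .31 .37 -.155 .027 .2; 0 0 .31 .38 -.16 .027 .2; 0 0 .31 .38 -.16 .027 .2; 0 0 .31 .38 -.16 .027 .2'
python3 - <<'E'
from h import *
o=manip.get_obs();print(goto((.5536,.2098,.0885),-43.1))
im=manip.camera("side");w=manip.camera("wrist");cv2.imwrite("pics/v.png",np.hstack([cv2.resize(im[90:300,160:440],(400,300)),cv2.resize(w,(400,300))]))
E
```

```text
clock: 7.72
position: [0.5543, 0.2079, 0.1718]
ee_rot: [0.918, 0.398, 0.0, 0.0]
ft_force: [-0.1, 0.5, -1.1]
grip_width: 0.395
grasp_force: 30.1
(array([ 0.0006, -0.0004, -0.001 ]), array([ 0.0008, -0.0018,  0.0833]))
```

View pics/v.png

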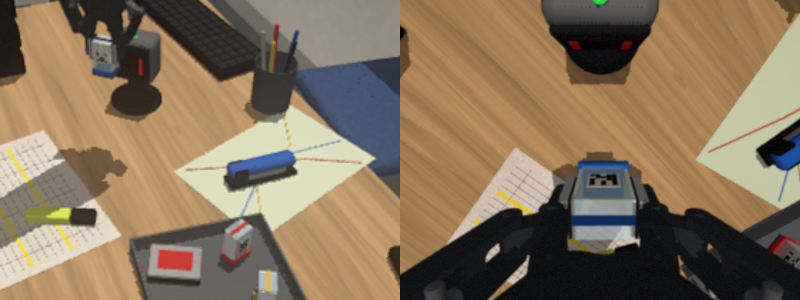

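The wrist view shows the stamp held upright with its clear face toward the reader. The light bars at (573,45) and (628,45) are level in the picture and nearly centred on the stamp at 603. I'm descending, then measuring.

```bash
python3 jog.py '0 0 0 .001 -.002 .02 .2; 0 0 0 .001 -.002 .045 .2; 0 0 0 .001 -.002 .07 .2; 0 0 0 .001 -.002 .083 .2; 0 0 0 .001 -.002 .083 .2; 0 0 0 .001 -.002 .083 .2; 0 0 0 .001 -.002 .083 .2'
python3 - <<'E'
from h import *
o=manip.get_obs();print(o["position"],goto((.5536,.2098,.0885),-43.1))
w=manip.camera("wrist");cv2.imwrite("pics/w5.png",w);s=manip.camera("side");cv2.imwrite("pics/s5.png",s)
# held stamp's code patch seen in the side view and bar
for n,im in(("wrist",w),("side",s)):
    for b in blobs(im,(100,80,50),(125,255,255),None if n=="wrist" else (180,90,290,200),15):print(n,b)
cv2.imwrite("pics/v5.png",np.hstack([cv2.resize(s[75:195,180:340],(400,300),interpolation=cv2.INTER_CUBIC),cv2.resize(w,(400,300))]))
r=w.astype(int);m=((r[...,2]-np.maximum(r[...,0],r[...,1])>35)&(r[...,1]<70)).astype(np.uint8);m[110:]=0
k,l,st,c=cv2.connectedComponentsWithStats(m)
for i in range(1,k):
    if st[i,4]>8:print("red",c[i],st[i],onz("wrist",c[i],.1005,o))
E
```

```text
clock: 8.7
position: [0.5535, 0.2121, 0.0893]
ee_rot: [0.917, 0.398, 0.001, -0.0]
ft_force: [-0.6, 0.9, -0.6]
grip_width: 0.388
grasp_force: 30.1
[0.5535414  0.212127   0.08929236] (array([ 0.0003, -0.0016,  0.0012]), array([-0.0017,  0.0016,  0.0008]))
wrist (array([284.14070352, 234.09045226]), np.int32(1194), ((284.5, 242.5), (35.0, 71.0), 90.0))
wrist (array([284.51033386, 269.42925278]), np.int32(629), ((284.5, 268.5), (13.0, 53.0), 90.0))
wrist (array([284.50077882, 308.48520249]), np.int32(1284), ((284.5, 309.0), (14.0, 91.0), 90.0))
side (array([234.79310345, 167.75862069]), np.int32(58), ((235.0660400390625, 168.01885986328125), (7.310111999511719, 17.445981979370117), 79.3803482055664))
red [226.16478191  29.71243942] [208  16  36  29 619] [0.60654909 0.29958489 0.1005    ]
red [347.9418239   30.47012579] [330  17  38  29 636] [0.6394967  0.26856947 0.1005    ]
```

View pics/v5.png

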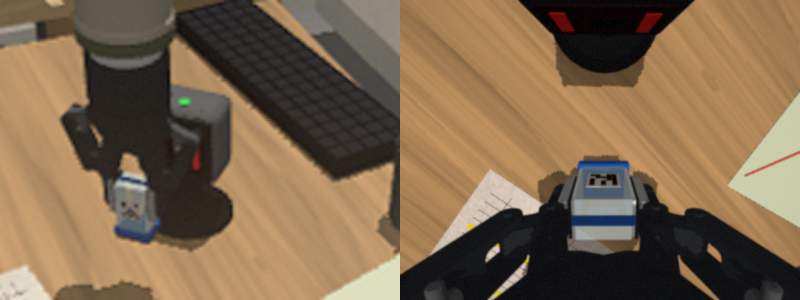

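The side view shows the stamp upright before the reader, touching nothing, at (233,157). The wrist view shows its clear face square to the bars. The grip width changed slightly, so I'm checking for slip and measuring the stamp's height from two views.

Run:
```python
from h import *
for f in("wrist3","w5"):
    for b in blobs(cv2.imread(f"pics/{f}.png"),(100,80,50),(125,255,255),(230,200,340,330),100):print(f,np.round(b[0],1),b[1],b[2])
# mount's lower side-view edges -> underside height, at the known x,y of the stamp
s=cv2.imread("pics/s5.png");h=cv2.cvtColor(s,cv2.COLOR_BGR2HSV);m=cv2.inRange(h,(100,80,50),(125,255,255))
sub=m[130:190,215:255];ys,xs=np.where(sub);print("side blue rows",ys.min()+130,ys.max()+130,"cols",xs.min()+215,xs.max()+215)
c=manip.calibration("side");T=np.linalg.inv(c["world_from_camera"])
o=manip.get_obs();print(o["position"],o["grip_width"],o["grasp_force"])
A=R.from_quat(o["ee_rot"]).as_matrix();P=np.array([*o["position"][:2],o["position"][2]-.0248])
for nm,q in(("code face",P-A[:,0]*.012+[0,0,.037]),("top bar",P+[0,0,.062]),("mount low",P-A[:,0]*.014),("mount top edge",P-A[:,0]*.014+[0,0,.012])):
    v=T[:3,:3]@q+T[:3,3];print(nm,c["cx"]+c["fx"]*v[0]/-v[2],c["cy"]-c["fy"]*v[1]/-v[2])
cr=cv2.resize(s[135:180,205:265],(800,600),interpolation=cv2.INTER_CUBIC);cv2.imwrite("pics/z5.png",cr)
```

```text
wrist3 [283.8 233.4] 1284 ((284.0, 242.0), (36.0, 74.0), 90.0)
wrist3 [284.5 269.3] 627 ((284.5, 268.5), (13.0, 53.0), 90.0)
wrist3 [284.2 308.4] 1274 ((284.5, 308.5), (13.0, 91.0), 90.0)
w5 [284.1 234.1] 1194 ((284.5, 242.5), (35.0, 71.0), 90.0)
w5 [284.5 269.4] 629 ((284.5, 268.5), (13.0, 53.0), 90.0)
w5 [284.5 308.5] 1284 ((284.5, 309.0), (14.0, 91.0), 90.0)
side blue rows 145 171 cols 226 243
[0.55331461 0.2120756  0.08895282] 0.39059081547590013 30.07641613483429
code face 231.7990609760087 158.48858719194408
top bar 233.3082439983753 147.1390833435434
mount low 232.27176645460042 171.16163445617678
mount top edge 232.01164291323346 167.26832186053275
```

View pics/z5.png

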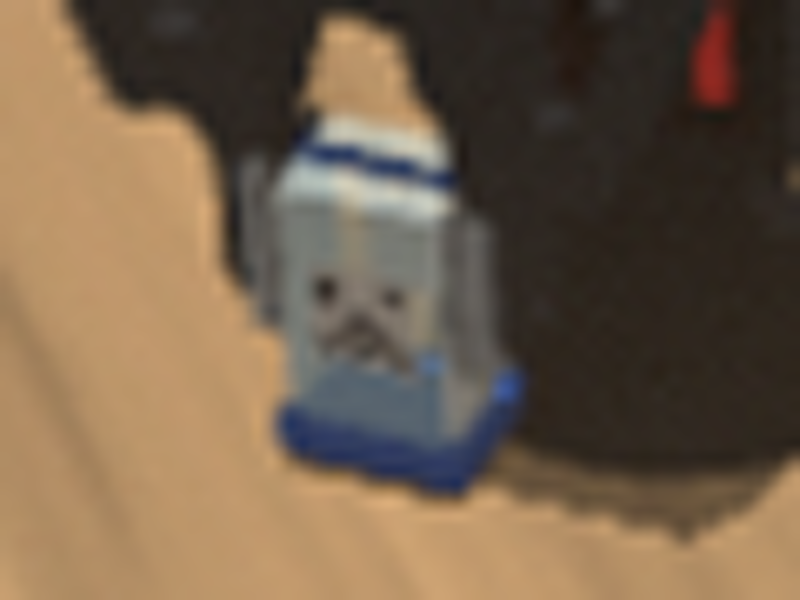

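There is no slip: the bar sits at the same wrist pixel before and after the move. The code is seen at (231.9,159.0) against a predicted (231.8,158.5), so its height, about 101 mm, is right. I'm settling and handing in.

```bash
python3 jog.py '0 0 0 0 0 0 .2; 0 0 0 0 0 0 .2; 0 0 0 0 0 0 .2; 0 0 0 0 0 0 .2; 0 0 0 0 0 0 .2; 0 0 0 0 0 0 .2' && python3 -c "
from workcell import manip
print(manip.get_obs()['joint_velocities'].round(4)); print(manip.hand_in())"
```

```text
clock: 9.55
position: [0.553, 0.2119, 0.0883]
ee_rot: [0.917, 0.399, -0.0, -0.0]
ft_force: [-0.4, -0.2, -0.0]
grip_width: 0.394
grasp_force: 30.1
[ 0.     -0.0013 -0.0002  0.0017  0.0007 -0.0002 -0.0006]
the job is handed in; nothing more can be done
None
```

I handed the job in at 9.6 s with the blue stamp held still and upright by its frosted faces, clear face square to the window and code level with its centre, about 10 cm in front by my measurements; `hand_in()` gave no verdict.

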